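Sort four mixed-up hydraulic couplings back into their colour trays

TASK

The four hydraulic couplings have been put back in the wrong trays. Move each one into the tray of the same colour as its dust cap, parking couplings in the dark grey spare tray on the way. Keep them upright, and finish with each standing on the floor of its own tray, let go, and the grey tray empty.

Things in the scene. Friction and masses are not known exactly. Their poses are not given: they have to be found in the camera images.
- coupling_red: loose steel hydraulic coupling with a red dust cap, standing upright in a tray of another colour. z axis up, origin at the centre of its underside. Upwards: hex steel foot 40 mm across flats (46 over corners), 0 to 18 mm; round neck, 33 mm diameter, 18 to 34 mm; round red cap, 38 mm diameter, 34 to 64 mm (top): grip this from above. 0.2 to 0.4 kg.
- coupling_blue: loose steel hydraulic coupling with a blue dust cap, standing upright in a tray of another colour. z axis up, origin at the centre of its underside. Upwards: hex steel foot 40 mm across flats (46 over corners), 0 to 18 mm; round neck, 33 mm diameter, 18 to 34 mm; round blue cap, 38 mm diameter, 34 to 64 mm (top): grip this from above. 0.2 to 0.4 kg.
- coupling_green: loose steel hydraulic coupling with a green dust cap, standing upright in a tray of another colour. z axis up, origin at the centre of its underside. Upwards: hex steel foot 40 mm across flats (46 over corners), 0 to 18 mm; round neck, 33 mm diameter, 18 to 34 mm; round green cap, 38 mm diameter, 34 to 64 mm (top): grip this from above. 0.2 to 0.4 kg.
- coupling_yellow: loose steel hydraulic coupling with a yellow dust cap, standing upright in a tray of another colour. z axis up, origin at the centre of its underside. Upwards: hex steel foot 40 mm across flats (46 over corners), 0 to 18 mm; round neck, 33 mm diameter, 18 to 34 mm; round yellow cap, 38 mm diameter, 34 to 64 mm (top): grip this from above. 0.2 to 0.4 kg.
- tray_red: red square open tray, fixed to the table, 82 x 82 mm outside, 72 x 72 mm inside, floor top 5 mm above the table, rim 22 mm above the table; holds one coupling. Origin: centre of its underside, on the table; z up, x and y along its sides. At the start it holds a coupling of another colour.
- tray_blue: blue square open tray, fixed to the table, 82 x 82 mm outside, 72 x 72 mm inside, floor top 5 mm above the table, rim 22 mm above the table; holds one coupling. Origin: centre of its underside, on the table; z up, x and y along its sides. At the start it holds a coupling of another colour.
- tray_green: green square open tray, fixed to the table, 82 x 82 mm outside, 72 x 72 mm inside, floor top 5 mm above the table, rim 22 mm above the table; holds one coupling. Origin: centre of its underside, on the table; z up, x and y along its sides. At the start it holds a coupling of another colour.
- tray_yellow: yellow square open tray, fixed to the table, 82 x 82 mm outside, 72 x 72 mm inside, floor top 5 mm above the table, rim 22 mm above the table; holds one coupling. Origin: centre of its underside, on the table; z up, x and y along its sides. At the start it holds a coupling of another colour.
- tray_grey: dark grey spare square open tray, fixed to the table, 82 x 82 mm outside, 72 x 72 mm inside, floor top 5 mm above the table, rim 22 mm above the table; holds one coupling. Origin: centre of its underside, on the table; z up, x and y along its sides. Empty at the start.
Things that resemble listed ones, but are neither listed nor needed, are in the scene too. What is shaped like the tray_blue but purple is not meant.

How it is judged:
On the way:
1. one of the couplings has been parked upright on the floor of the dark grey spare tray (((horizontal distance between coupling_red and tray_grey below 0.022 m and z of coupling_red in the frame of tray_grey between 0.001 and 0.009 m and angle between coupling_red's own z axis and vertical below 0.1 rad and linear speed of coupling_red below 0.02 m/s) or (horizontal distance between coupling_blue and tray_grey below 0.022 m and z of coupling_blue in the frame of tray_grey between 0.001 and 0.009 m and angle between coupling_blue's own z axis and vertical below 0.1 rad and linear speed of coupling_blue below 0.02 m/s) or (horizontal distance between coupling_green and tray_grey below 0.022 m and z of coupling_green in the frame of tray_grey between 0.001 and 0.009 m and angle between coupling_green's own z axis and vertical below 0.1 rad and linear speed of coupling_green below 0.02 m/s) or (horizontal distance between coupling_yellow and tray_grey below 0.022 m and z of coupling_yellow in the frame of tray_grey between 0.001 and 0.009 m and angle between coupling_yellow's own z axis and vertical below 0.1 rad and linear speed of coupling_yellow below 0.02 m/s))), for 0.2 s.
At the end, for the whole second after the job is handed in: Every coupling stands upright (within 0.1 rad) and at rest on the floor of the tray of its own cap colour, its axis within 22 mm of the tray's centre (anywhere that it fits inside the walls); so the dark grey tray is empty (horizontal distance between coupling_red and tray_red below 0.022 m and z of coupling_red in the frame of tray_red between 0.001 and 0.009 m and angle between each of coupling_red, coupling_blue, coupling_green, coupling_yellow's own z axis and vertical below 0.1 rad and linear speed of each of coupling_red, coupling_blue, coupling_green, coupling_yellow below 0.02 m/s and horizontal distance between coupling_blue and tray_blue below 0.022 m and z of coupling_blue in the frame of tray_blue between 0.001 and 0.009 m and horizontal distance between coupling_green and tray_green below 0.022 m and z of coupling_green in the frame of tray_green between 0.001 and 0.009 m and horizontal distance between coupling_yellow and tray_yellow below 0.022 m and z of coupling_yellow in the frame of tray_yellow between 0.001 and 0.009 m); the robot touches nothing.
It fails at once if a coupling is tipped over (more than 0.7 rad from upright) (angle between any of coupling_red, coupling_blue, coupling_green, coupling_yellow's own z axis and vertical above 0.7 rad).
It also fails if it takes over 128 s, if anything falls off the work surface, if the arm or the gripper's body presses on something with over 40 N, if the wrist force passes 120 N, or if a joint passes its speed limit or range.

ROBOT

A 7-joint arm with a two-finger parallel gripper is mounted at the origin on the work surface. World frame = base frame: x ahead of the robot, y to its left, z up, the work surface at z = 0. Lengths are in m, angles in rad, forces in N, time in s.
With the tool pointing down it reaches from about 0.4 to 0.85 m from the base axis. Payload 10.4 kg.
Tool frame: the origin (TCP) lies on the centre line of the jaws, within the pads' length; the fingertips stand 14 mm ahead of it and the grasp point (between the pads) lies 5 mm behind it (manip.tip_reach is the distance from the TCP to the fingertips, in m); z points along the fingers, y is the line along which they close (so a half turn about z gives the same grasp; the last joint's range is limited). The gripper opens to 85 mm and grips with 20 to 120 N. Pads are 22 mm wide; open, the fingers measure 114 mm over their backs; the gripper's body (76 mm by 85 mm) begins 54 mm behind the grasp point. The pads swing forward as they close: fully open they stand 13 mm farther back than shut.
Start: joints at [1.148, 0.332, -0.065, 1.46, 0.022, 1.35, -0.088], TCP at [0.243, -0.576, 0.245] pointing down, gripper open.
Joint ranges: [-2.6, 2.6], [-0.5, 2.12], [-1.47, 1.34], [0.16, 2.42], [-1.27, 4.41], [0.06, 2.06], [-2.6, 2.6]. Speed limits (rad/s): [2.22, 2.22, 2.79, 2.79, 3.14, 3.14, 3.14].

INTERFACE

Orientations are given as a unit quaternion [x, y, z, w].
In Python, from workcell import manip gives the robot as it stands.
- The arm moves only by the shell command python3 -m pendant 'ROWS' [FORCE]. ROWS is JSON, a list of rows, each a list of 7 numbers: the shift along the tool's x, y, z in units of 50 mm (1.0 is 50 mm), then the turn, a rotation vector about the tool's x, y, z in units of 8 degrees (1.0 is 8 degrees), then the opening, from -1 (shut) to 1 (fully open), so that 0 is half open. In form: [[dx, dy, dz, ax, ay, az, jaw], ...]. A call has exactly 10 rows; each row is the pose to reach, as a shift and turn from the pose commanded when the call began, along the tool's axes at that moment; what a row does not reach only later rows make up. A row lasts 1/8 s, in which the tool goes at most 62.5 mm and 10.7 degrees, less where a joint would pass 70% of its speed; a pose out of reach is approached as far as the arm can. A call with a gripper value outside its range is refused whole. The fingers move at their own pace and stop on an object; FORCE is the grip in N (left out, the last holds). Time passes only in rows, so rows that repeat a pose let the fingers close, or fill a call up. It gives the time, the measured TCP pose, the force, the opening and the grip force at its end, in the units of the state.
- manip.get_obs(): the state, without advancing time (a new reading comes with each control period).
- manip.camera(name): name is "scene" or "top" or "wrist"; returns (picture, depth): 480x640x3 uint8, red, green, blue; 480x640 float32, m along the optical axis (not along the pixel's ray), 0 where there is no reading.
- manip.get_calibration(name): a dict with "fx", "fy", "cx", "cy" (pixels), "D" ([k1, k2, p1, p2, k3] as OpenCV has them; the pictures are not rectified), "xyz" and "orientation" of the camera in the world. Camera axes: x right, y up, looking along -z (the intrinsics and any distortion apply to the point x, -y, -z); pixel columns grow to the right and rows downward; lengths in m; the calibration is good to about 2 mm. A picture is of the moment at which its call begins: read the wrist's pose just before it. get_calibration takes no time and is no camera call; for the wrist camera it gives the pose at the moment of the call.
- manip.hand_in(): hands the job in; it is judged then, once.
Trained networks look in the newest picture that a camera, given by its name, has taken for a name from the list of things; names that differ only in an ending like _2 or _b are one class to them, and where a whole thing is asked for, a point or a joint stands for the part that bears it (a point fixed in the world has none). Each returns a list of dicts, best first, with "p" (0 to 1); they miss things now and then, are a little off and sometimes report something else, mostly with a low value. They report only what shows in the picture. A call takes as long as a camera call. They do not tell look-alikes from the thing itself.
- manip.find_in(thing, camera): "box" ([left, top, right, bottom] in pixels, round what is visible of it).
- manip.trace(thing, camera): "pixels" (480x640 bool, what is visible of it) and "box" ([left, top, right, bottom] in pixels, round what is visible of it).
- manip.tip_of(thing, camera): "pixel" ([column, row] in pixels: a listed point, or the origin of a listed thing).
The state is a dict: "clock": time; "joint_pos": joint angles; "joint_velocities": joint speeds; "tau": joint torques, N m; "position": TCP position; "ee_rot": TCP orientation; "ft_force": force on the tool from outside, world axes, zero at the start; "torque": the same for the moment, N m; "grip_width": opening from 0.0 (shut) to 1.0 (fully open); "grasp_force": force on a finger pad.
Only numpy, scipy, OpenCV 4.12 (cv2) and the standard library are available. Lean on these libraries where they do the work, as an engineer would, in place of code of your own. Each camera call takes 0.05 s, during which the arm holds its last target. There are 200 camera calls.

## Working session

There is one attempt and no reset: what is moved stays moved. The work goes in short steps, Python scripts to look and compute and a shell command to move; the robot and the scene stay as the last step left them, time stands still between calls to the robot, and variables do not carry over. Pictures are saved under pics/ and viewed, at most 14 in all, crops included, and the job is handed in when it is done.

```bash
mkdir -p pics; cat > h.py <<'E'
import numpy as np, cv2
from scipy.spatial.transform import Rotation as R
from workcell import manip
def save(n,f):
    p,d=manip.camera(n); cv2.imwrite(f,p[:,:,::-1]); return p,d
def ray_z(c,px,z):
    "world points on plane z for pixels"
    K=np.array([[c['fx'],0,c['cx']],[0,c['fy'],c['cy']],[0,0,1]])
    u=cv2.undistortPoints(np.array(px,float).reshape(-1,1,2),K,np.array(c['D'])).reshape(-1,2)
    v=np.c_[u[:,0],-u[:,1],-np.ones(len(u))]
    w=R.from_quat(c['orientation']).apply(v); o=np.array(c['xyz'])
    return o+w*((z-o[2])/w[:,2])[:,None]
def plan(x,y,z):
    "tool shift in units of 50 mm to bring TCP to xyz"
    s=manip.get_obs(); r=R.from_quat(s['ee_rot'])
    return np.round(r.inv().apply(np.array([x,y,z])-s['position'])/.05,2)
E
python3 - <<'E'
from h import *
p,d=save('top','pics/top.png'); c=manip.get_calibration('top'); print(c)
for k in ['red','blue','green','yellow','grey']:
    for t in ['coupling_','tray_']:
        if t+k=='coupling_grey': continue
        for r in manip.trace(t+k,'top')[:3]:
            if r['p']<.2: continue
            m=r['pixels'].astype(np.uint8); (cx,cy),wh,a=cv2.minAreaRect(cv2.findNonZero(m))
            print(t+k,round(r['p'],2),np.round(r['box']),np.round([cx,cy]),np.round(wh),round(a), np.round(ray_z(c,[[cx,cy]],.022 if t=='tray_' else .06)[0],3))
s=manip.get_obs();print(s['clock'],s['position'],s['ee_rot'],s['grip_width'])
E
```

```text
{'fx': 611.3792013823713, 'fy': 611.3792013823713, 'cx': 323.6846804457818, 'cy': 247.45451314786308, 'D': array([0.02733729, 0.        , 0.        , 0.        , 0.        ]), 'xyz': array([ 0.31047446, -0.0654417 ,  1.37862895]), 'orientation': array([-0.05400191,  0.04938123,  0.70983743, -0.70055415])}
coupling_red 0.76 [345. 186. 364. 207.] [354. 198.] [23. 18.] 90 [ 0.615 -0.126  0.06 ]
tray_red 0.61 [284. 239. 320. 278.] [302. 258.] [39. 37.] 83 [ 0.487 -0.009  0.022]
coupling_blue 0.85 [239. 188. 258. 209.] [248. 198.] [23. 19.] 45 [0.619 0.108 0.06 ]
tray_blue 0.95 [388. 241. 428. 281.] [406. 262.] [37. 39.] 10 [ 0.474 -0.241  0.022]
tray_blue 0.59 [456. 267. 492. 304.] [471. 284.] [39. 40.] 90 [ 0.423 -0.383  0.022]
tray_blue 0.56 [374. 304. 417. 348.] [396. 326.] [39. 38.] 90 [ 0.335 -0.215  0.022]
coupling_green 0.64 [402. 254. 422. 273.] [409. 263.] [18. 22.] 63 [ 0.469 -0.243  0.06 ]
coupling_green 0.47 [334. 178. 377. 221.] [353. 198.] [37. 39.] 13 [ 0.613 -0.124  0.06 ]
tray_green 0.95 [229. 180. 268. 221.] [249. 199.] [38. 36.] 76 [0.624 0.11  0.022]
coupling_yellow 0.85 [295. 246. 314. 269.] [301. 259.] [22. 18.] 56 [ 0.48  -0.008  0.06 ]
tray_yellow 0.84 [331. 177. 374. 223.] [353. 199.] [36. 38.] 13 [ 0.621 -0.125  0.022]
tray_grey 0.63 [168. 238. 210. 277.] [188. 257.] [40. 40.] 82 [0.493 0.246 0.022]
0.5 [ 0.24330318 -0.57569706  0.24530508] [9.80081735e-01 1.98594541e-01 1.66836892e-05 7.01813395e-06] 0.9990427011106804
```

View pics/top.png

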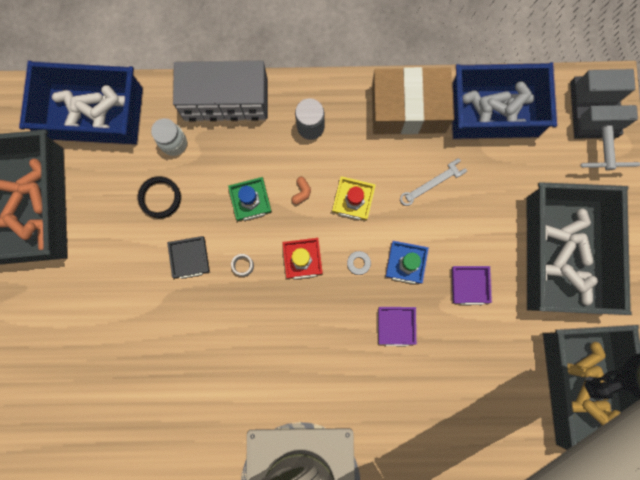

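The picture is clear. The grey tray is at (188,257). Yellow sits in red (302,258), red in yellow (353,198), blue in green (249,199) and green in blue (406,262). The purple trays at (471,284) and (396,326) are the look-alikes of tray_blue, so tray_blue is the blue one at (406,262). I'll enlarge a crop to confirm this and refine the positions with depth.

```bash
python3 - <<'E'
from h import *
p,d=manip.camera('top'); c=manip.get_calibration('top')
cv2.imwrite('pics/crop.png',cv2.resize(p[160:360,150:510,::-1],None,fx=2.2,fy=2.2,interpolation=cv2.INTER_CUBIC))
v,u=np.mgrid[0:480,0:640]; px=np.c_[u.ravel(),v.ravel()]
K=np.array([[c['fx'],0,c['cx']],[0,c['fy'],c['cy']],[0,0,1]])
n=cv2.undistortPoints(px.astype(float).reshape(-1,1,2),K,c['D']).reshape(-1,2); dd=d.ravel()
W=R.from_quat(c['orientation']).apply(np.c_[n[:,0]*dd,-n[:,1]*dd,-dd])+c['xyz']
C={'red(yel)':(.621,-.125),'green(blue)':(.474,-.241),'blue(green)':(.624,.11),'yellow(red)':(.487,-.009),'grey':(.493,.246)}
for k,(x,y) in C.items():
    m=(np.hypot(W[:,0]-x,W[:,1]-y)<.075)&(dd>0)
    w=W[m]; cap=w[(w[:,2]>.058)]; rim=w[(w[:,2]>.015)&(w[:,2]<.028)]
    r=cv2.minAreaRect(rim[:,:2].astype(np.float32)); 
    cc=cv2.minAreaRect(cap[:,:2].astype(np.float32)) if len(cap)>4 else None
    print(k,'tray',np.round(r[0],4),np.round(r[1],3),round(r[2],1),'cap',cc and (np.round(cc[0],4),np.round(cc[1],3)),len(cap),len(cap) and np.round(np.percentile(cap[:,2],[5,50,95]),3), 'table',np.round(np.median(w[w[:,2]<.01][:,2]),4))
E
```

```text
red(yel) tray [ 0.6236 -0.1264] [0.082 0.087] 75.5 cap (array([ 0.6201, -0.1283]), array([0.037, 0.036])) 242 [0.063 0.068 0.073] table 0.0006
green(blue) tray [ 0.4758 -0.2433] [0.082 0.086] 77.5 cap (array([ 0.4722, -0.2466]), array([0.036, 0.037])) 251 [0.063 0.068 0.073] table 0.0008
blue(green) tray [0.626  0.1104] [0.087 0.082] 13.9 cap (array([0.6246, 0.1102]), array([0.037, 0.036])) 242 [0.062 0.068 0.073] table 0.0004
yellow(red) tray [ 0.4879 -0.0087] [0.086 0.082] 6.4 cap (array([ 0.485 , -0.0075]), array([0.037, 0.037])) 247 [0.063 0.068 0.073] table 0.0005
grey tray [0.4937 0.248 ] [0.086 0.083] 8.7 cap None 0 0 table 0.0009
```

View pics/crop.png

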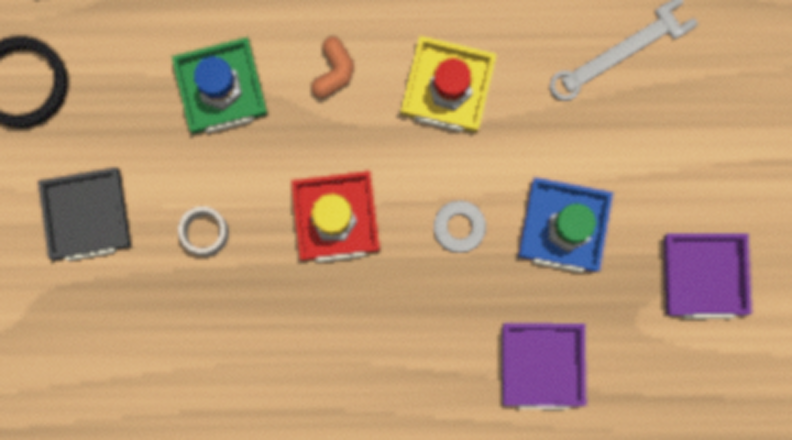

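The crop confirms it: tray_blue is the blue one holding the green-capped coupling at crop (565,225), and the purple squares are not meant. There are two swaps: red↔yellow and blue↔green. First I go above yellow.

```bash
python3 -c "
from h import *
print(plan(.485,-.0075,.17))"
```

```text
[ 8.88 -8.59  1.51]
```

```bash
python3 -m pendant '[[0.8,-0.8,0.1,0,0,0,1],[1.6,-1.6,0.2,0,0,0,1],[2.5,-2.4,0.4,0,0,0,1],[3.4,-3.3,0.5,0,0,0,1],[4.3,-4.2,0.7,0,0,0,1],[5.2,-5,0.8,0,0,0,1],[6.1,-5.9,1,0,0,0,1],[7,-6.8,1.2,0,0,0,1],[8,-7.7,1.4,0,0,0,1],[8.88,-8.59,1.51,0,0,0,1]]' 40; python3 - <<'E'
from h import *
save('wrist','pics/w1.png'); c=manip.get_calibration('wrist')
for r in manip.find_in('coupling_yellow','wrist')[:2]: print(r)
print(plan(.485,-.0075,.053)); s=manip.get_obs(); print(s['position'],s['ee_rot'],s['joint_pos'],c['xyz'])
E
```

```text
clock: 1.8
position: [0.4816, -0.0156, 0.1708]
ee_rot: [0.98, 0.198, 0.0, 0.0]
ft_force: [-0.5, -0.2, -0.1]
grip_width: 0.997
grasp_force: 0.0
{'box': [285.9, 191.1, 342.9, 260.8], 'p': 0.71}
[ 0.07 -0.02  2.36]
[ 0.4822867  -0.01016475  0.17081575] [ 9.79182045e-01  2.02978677e-01  7.93544046e-04 -1.24496575e-03] [ 0.50960824  0.12169247 -0.61218029  1.89684167  0.07377942  1.14470254
 -1.2915334 ] [0.5532002  0.02194485 0.29860359]
```

View pics/w1.png

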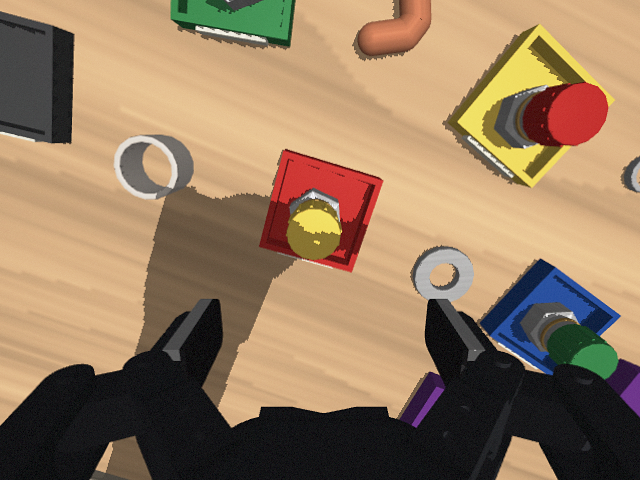

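The wrist picture shows yellow at (314,230) centred between the fingers at columns 215 and 435. Now I descend and close.

```bash
python3 -m pendant '[[0,0,0.5,0,0,0,1],[0,0,1.1,0,0,0,1],[0,0,1.7,0,0,0,1],[0,0,2.1,0,0,0,1],[0,0,2.35,0,0,0,1],[0,0,2.35,0,0,0,1],[0,0,2.35,0,0,0,-0.5],[0,0,2.35,0,0,0,-0.5],[0,0,2.35,0,0,0,-0.5],[0,0,2.35,0,0,0,-0.5]]' 40
python3 -c "
from h import *
print(plan(.495,.248,.17))"
```

```text
clock: 3.15
position: [0.4814, -0.0169, 0.0541]
ee_rot: [0.98, 0.199, 0.0, 0.0]
ft_force: [-2.3, 1.6, 7.0]
grip_width: 0.432
grasp_force: 39.4
[ 2.32 -4.77 -2.32]
```

```bash
python3 -m pendant '[[0,0,-0.6,0,0,0,-0.5],[0,0,-1.3,0,0,0,-0.5],[0.1,-0.2,-2,0,0,0,-0.5],[0.5,-1,-2.4,0,0,0,-0.5],[0.9,-1.9,-2.4,0,0,0,-0.5],[1.35,-2.8,-2.4,0,0,0,-0.5],[1.8,-3.7,-2.4,0,0,0,-0.5],[2.1,-4.4,-2.4,0,0,0,-0.5],[2.32,-4.77,-2.4,0,0,0,-0.5],[2.32,-4.77,-2.4,0,0,0,-0.5]]' 40
python3 - <<'E'
from h import *
save('wrist','pics/w2.png')
print(plan(.495,.248,.056)); s=manip.get_obs(); print(s['position'],s['grip_width'],s['ft_force'],s['joint_pos'])
E
```

```text
clock: 4.4
position: [0.4943, 0.2493, 0.173]
ee_rot: [0.98, 0.2, -0.0, -0.0]
ft_force: [-0.2, -0.9, -3.9]
grip_width: 0.433
grasp_force: 41.3
[ 0.01 -0.    2.34]
[0.49466116 0.24772745 0.17291381] 0.4315635840956142 [-0.67999073 -0.39520405 -3.24369976] [ 0.1041066   0.32175747 -0.76792678  1.71379849  0.23748604  1.20309549
 -1.89435402]
```

View pics/w2.png

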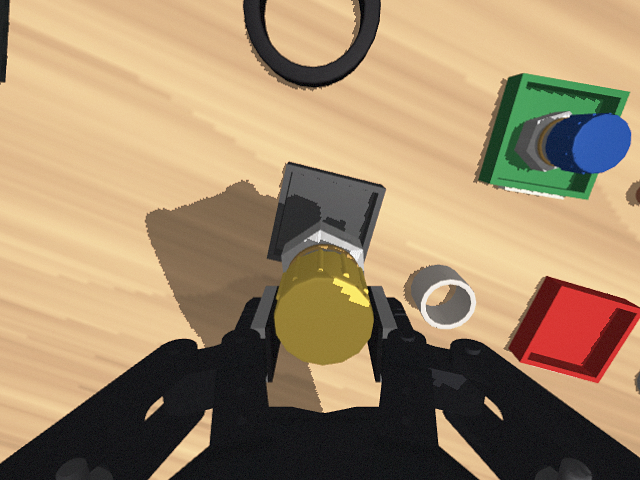

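Yellow is held upright at about (322,300), above the empty grey tray. Lower and release.

```bash
python3 -m pendant '[[0,0,0.6,0,0,0,-0.5],[0,0,1.2,0,0,0,-0.5],[0,0,1.8,0,0,0,-0.5],[0,0,2.15,0,0,0,-0.5],[0,0,2.36,0,0,0,-0.5],[0,0,2.36,0,0,0,-0.5],[0,0,2.36,0,0,0,-0.5],[0,0,2.36,0,0,0,1],[0,0,2.36,0,0,0,1],[0,0,2.36,0,0,0,1]]' 40
python3 -c "
from h import *
print(plan(.620,-.1283,.17))"
```

```text
clock: 5.7
position: [0.4953, 0.2478, 0.0557]
ee_rot: [0.98, 0.199, 0.0, -0.0]
ft_force: [0.4, 0.3, -1.0]
grip_width: 0.998
grasp_force: 0.0
[-0.63  7.9  -2.29]
```

```bash
python3 -m pendant '[[0,0,-1,0,0,0,1],[0,0,-2,0,0,0,1],[-0.1,0.8,-2.3,0,0,0,1],[-0.15,1.9,-2.3,0,0,0,1],[-0.2,3,-2.3,0,0,0,1],[-0.3,4.1,-2.3,0,0,0,1],[-0.4,5.2,-2.3,0,0,0,1],[-0.5,6.3,-2.3,0,0,0,1],[-0.6,7.3,-2.3,0,0,0,1],[-0.63,7.9,-2.3,0,0,0,1]]' 40
python3 -c "
from h import *
for k in ['yellow','red']:
  manip.camera('top')
  for r in manip.trace('coupling_'+k,'top')[:1]: print(k,r['box'],r['p'])
print(plan(.620,-.1283,.053))"
```

```text
clock: 6.95
position: [0.62, -0.1319, 0.1702]
ee_rot: [0.98, 0.197, -0.0, 0.0]
ft_force: [1.0, 0.2, 0.4]
grip_width: 1.004
grasp_force: 0.0
yellow [176.5, 243.2, 197.5, 262.8] 0.56
[0.   0.   2.34]
```

```bash
python3 -m pendant '[[0,0,0.5,0,0,0,1],[0,0,1.1,0,0,0,1],[0,0,1.7,0,0,0,1],[0,0,2.1,0,0,0,1],[0,0,2.34,0,0,0,1],[0,0,2.34,0,0,0,1],[0,0,2.34,0,0,0,-0.5],[0,0,2.34,0,0,0,-0.5],[0,0,2.34,0,0,0,-0.5],[0,0,2.34,0,0,0,-0.5]]' 40
python3 -c "
from h import *
print(plan(.490,-.0087,.173))"
```

```text
clock: 8.4
position: [0.6203, -0.1286, 0.0542]
ee_rot: [0.98, 0.199, 0.001, 0.0]
ft_force: [-1.8, 0.0, 5.8]
grip_width: 0.431
grasp_force: 39.7
[-1.46 -3.22 -2.38]
```

```bash
python3 -m pendant '[[0,0,-0.6,0,0,0,-0.5],[0,0,-1.3,0,0,0,-0.5],[0,0,-2,0,0,0,-0.5],[-0.3,-0.6,-2.38,0,0,0,-0.5],[-0.65,-1.4,-2.38,0,0,0,-0.5],[-1,-2.2,-2.38,0,0,0,-0.5],[-1.3,-2.8,-2.38,0,0,0,-0.5],[-1.46,-3.22,-2.38,0,0,0,-0.5],[-1.46,-3.22,-2.38,0,0,0,-0.5],[-1.46,-3.22,-2.38,0,0,0,-0.5]]' 40
python3 - <<'E'
from h import *
save('wrist','pics/w3.png')
print(plan(.490,-.0087,.055)); s=manip.get_obs(); print(s['position'],s['grip_width'])
E
```

```text
clock: 9.65
position: [0.4902, -0.0092, 0.1723]
ee_rot: [0.98, 0.198, 0.0, 0.0]
ft_force: [0.1, -0.3, -2.2]
grip_width: 0.431
grasp_force: 41.0
[ 0.   -0.01  2.34]
[ 0.49025304 -0.00933769  0.17224554] 0.4330964167686806
```

View pics/w3.png

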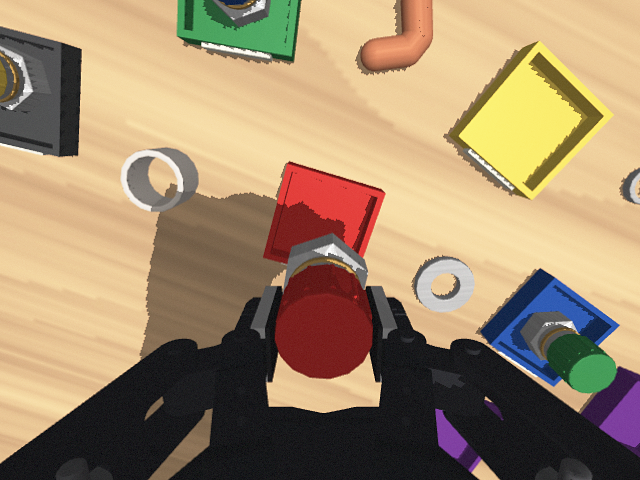

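Red is held upright at (322,320) above the red tray, and yellow is standing in grey at the left edge. Lower and release.

```bash
python3 -m pendant '[[0,0,0.6,0,0,0,-0.5],[0,0,1.2,0,0,0,-0.5],[0,0,1.8,0,0,0,-0.5],[0,0,2.15,0,0,0,-0.5],[0,0,2.35,0,0,0,-0.5],[0,0,2.35,0,0,0,-0.5],[0,0,2.35,0,0,0,-0.5],[0,0,2.35,0,0,0,1],[0,0,2.35,0,0,0,1],[0,0,2.35,0,0,0,1]]' 40
python3 -c "
from h import *
print(plan(.494,.247,.17))"
```

```text
clock: 10.95
position: [0.4901, -0.0086, 0.0551]
ee_rot: [0.98, 0.199, 0.0, 0.0]
ft_force: [-0.0, 0.7, 0.3]
grip_width: 0.999
grasp_force: 0.0
[ 2.06 -4.68 -2.3 ]
```

```bash
python3 -m pendant '[[0,0,-1,0,0,0,1],[0,0,-2,0,0,0,1],[0.3,-0.7,-2.3,0,0,0,1],[0.7,-1.6,-2.3,0,0,0,1],[1.1,-2.5,-2.3,0,0,0,1],[1.5,-3.4,-2.3,0,0,0,1],[1.85,-4.2,-2.3,0,0,0,1],[2.06,-4.68,-2.3,0,0,0,1],[2.06,-4.68,-2.3,0,0,0,1],[2.06,-4.68,-2.3,0,0,0,1]]' 40
python3 -c "
from h import *
print(plan(.494,.247,.054))"
```

```text
clock: 12.2
position: [0.4939, 0.2461, 0.1697]
ee_rot: [0.98, 0.198, -0.0, 0.0]
ft_force: [-0.1, -0.7, -0.1]
grip_width: 0.999
grasp_force: 0.0
[ 0.01 -0.02  2.31]
```

```bash
python3 -m pendant '[[0,0,0.5,0,0,0,1],[0,0,1.1,0,0,0,1],[0,0,1.7,0,0,0,1],[0,0,2.1,0,0,0,1],[0,0,2.34,0,0,0,1],[0,0,2.34,0,0,0,1],[0,0,2.34,0,0,0,-0.5],[0,0,2.34,0,0,0,-0.5],[0,0,2.34,0,0,0,-0.5],[0,0,2.34,0,0,0,-0.5]]' 40
python3 -c "
from h import *
print(plan(.6255,-.127,.173))"
```

```text
clock: 13.45
position: [0.4941, 0.2472, 0.0536]
ee_rot: [0.98, 0.199, 0.001, 0.0]
ft_force: [-1.3, -0.9, 6.2]
grip_width: 0.428
grasp_force: 39.6
[-0.49  7.92 -2.39]
```

```bash
python3 -m pendant '[[0,0,-0.7,0,0,0,-0.5],[0,0,-1.5,0,0,0,-0.5],[0,0.3,-2.2,0,0,0,-0.5],[-0.1,1.3,-2.39,0,0,0,-0.5],[-0.2,2.4,-2.39,0,0,0,-0.5],[-0.25,3.6,-2.39,0,0,0,-0.5],[-0.3,4.8,-2.39,0,0,0,-0.5],[-0.4,6,-2.39,0,0,0,-0.5],[-0.45,7.1,-2.39,0,0,0,-0.5],[-0.49,7.92,-2.39,0,0,0,-0.5]]' 40
python3 - <<'E'
from h import *
save('wrist','pics/w4.png');manip.camera('wrist')
print(plan(.6255,-.127,.055)); s=manip.get_obs(); print(s['position'],s['grip_width'])
E
```

```text
clock: 14.7
position: [0.6251, -0.1304, 0.1716]
ee_rot: [0.98, 0.197, -0.001, 0.0]
ft_force: [0.6, 0.9, -3.3]
grip_width: 0.432
grasp_force: 41.3
[ 0.06 -0.13  2.32]
[ 0.62513797 -0.13392527  0.17091809] 0.42725848861919524
```

View pics/w4.png

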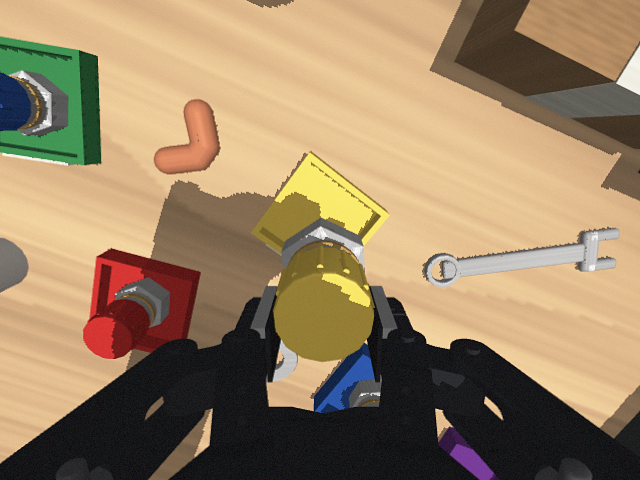

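Red stands in its tray at (145,300) and yellow is over the yellow tray at (320,205). Let it settle and lower, but check before release.

```bash
python3 -m pendant '[[0,0,0,0,0,0,-0.5],[0,0,0,0,0,0,-0.5],[0,0,0.6,0,0,0,-0.5],[0,0,1.2,0,0,0,-0.5],[0,0,1.6,0,0,0,-0.5],[0,0,1.6,0,0,0,-0.5],[0,0,1.6,0,0,0,-0.5],[0,0,1.6,0,0,0,-0.5],[0,0,1.6,0,0,0,-0.5],[0,0,1.6,0,0,0,-0.5]]' 40
python3 -c "
from h import *
print(plan(.6255,-.127,.055))"
```

```text
clock: 16.05
position: [0.6254, -0.1274, 0.0927]
ee_rot: [0.98, 0.199, 0.0, 0.0]
ft_force: [0.6, -0.7, -3.5]
grip_width: 0.43
grasp_force: 41.4
[ 0.   -0.01  0.75]
```

```bash
python3 -m pendant '[[0,0,0.3,0,0,0,-0.5],[0,0,0.6,0,0,0,-0.5],[0,0,0.75,0,0,0,-0.5],[0,0,0.75,0,0,0,-0.5],[0,0,0.75,0,0,0,1],[0,0,0.75,0,0,0,1],[0,0,0.75,0,0,0,1],[0,0,-0.4,0,0,0,1],[0,0,-1.2,0,0,0,1],[0,0,-1.6,0,0,0,1]]' 40
python3 -c "
from h import *
print(plan(.6246,.1102,.17))"
```

```text
clock: 17.3
position: [0.6261, -0.1273, 0.175]
ee_rot: [0.98, 0.199, 0.001, 0.001]
ft_force: [-0.1, 0.4, 0.1]
grip_width: 0.999
grasp_force: 0.0
[ 1.82 -4.39  0.1 ]
```

Now blue goes to grey.

```bash
python3 -m pendant '[[0.2,-0.6,0.1,0,0,0,1],[0.6,-1.5,0.1,0,0,0,1],[1,-2.4,0.1,0,0,0,1],[1.4,-3.3,0.1,0,0,0,1],[1.7,-4,0.1,0,0,0,1],[1.82,-4.39,0.1,0,0,0,1],[1.82,-4.39,0.1,0,0,0,1],[1.82,-4.39,0.1,0,0,0,1],[1.82,-4.39,0.1,0,0,0,1],[1.82,-4.39,0.1,0,0,0,1]]' 40
python3 -c "
from h import *
print(plan(.6246,.1102,.054))"
```

```text
clock: 18.55
position: [0.6239, 0.1091, 0.1673]
ee_rot: [0.98, 0.198, 0.0, 0.0]
ft_force: [0.4, 0.4, -0.3]
grip_width: 1.002
grasp_force: 0.0
[ 0.02 -0.01  2.27]
```

```bash
python3 -m pendant '[[0,0,0.5,0,0,0,1],[0,0,1.1,0,0,0,1],[0,0,1.7,0,0,0,1],[0,0,2.1,0,0,0,1],[0,0,2.33,0,0,0,1],[0,0,2.33,0,0,0,1],[0,0,2.33,0,0,0,-0.5],[0,0,2.33,0,0,0,-0.5],[0,0,2.33,0,0,0,-0.5],[0,0,2.33,0,0,0,-0.5]]' 40
python3 -c "
from h import *
print(plan(.495,.248,.173))"
```

```text
clock: 19.8
position: [0.6242, 0.1103, 0.0517]
ee_rot: [0.98, 0.198, 0.001, 0.0]
ft_force: [-1.1, -0.8, 5.9]
grip_width: 0.432
grasp_force: 40.0
[-1.31 -3.54 -2.43]
```

```bash
python3 -m pendant '[[0,0,-0.6,0,0,0,-0.5],[0,0,-1.3,0,0,0,-0.5],[0,0,-2,0,0,0,-0.5],[-0.3,-0.8,-2.43,0,0,0,-0.5],[-0.6,-1.6,-2.43,0,0,0,-0.5],[-0.9,-2.4,-2.43,0,0,0,-0.5],[-1.2,-3.1,-2.43,0,0,0,-0.5],[-1.31,-3.54,-2.43,0,0,0,-0.5],[-1.31,-3.54,-2.43,0,0,0,-0.5],[-1.31,-3.54,-2.43,0,0,0,-0.5]]' 40
python3 -c "
from h import *
print(plan(.495,.248,.053))"
```

```text
clock: 21.05
position: [0.4948, 0.2469, 0.172]
ee_rot: [0.98, 0.198, -0.0, 0.0]
ft_force: [0.2, -0.5, -3.3]
grip_width: 0.432
grasp_force: 41.0
[ 0.01 -0.02  2.38]
```

```bash
python3 -m pendant '[[0,0,0.7,0,0,0,-0.5],[0,0,1.4,0,0,0,-0.5],[0,0,2,0,0,0,-0.5],[0,0,2.25,0,0,0,-0.5],[0,0,2.4,0,0,0,-0.5],[0,0,2.4,0,0,0,-0.5],[0,0,2.4,0,0,0,-0.5],[0,0,2.4,0,0,0,1],[0,0,2.4,0,0,0,1],[0,0,2.4,0,0,0,1]]' 40
python3 -c "
from h import *
print(plan(.4722,-.2466,.173))"
```

```text
clock: 22.3
position: [0.4946, 0.248, 0.0527]
ee_rot: [0.98, 0.199, 0.0, 0.0]
ft_force: [-0.1, 0.6, -0.1]
grip_width: 0.996
grasp_force: 0.0
[-4.26  8.94 -2.41]
```

Next is green: lift and travel, with settling in the following call.

```bash
python3 -m pendant '[[0,0,-1,0,0,0,1],[0,0,-2,0,0,0,1],[-0.4,0.8,-2.4,0,0,0,1],[-0.9,1.9,-2.4,0,0,0,1],[-1.4,3,-2.4,0,0,0,1],[-1.9,4.1,-2.4,0,0,0,1],[-2.4,5.2,-2.4,0,0,0,1],[-2.9,6.3,-2.4,0,0,0,1],[-3.4,7.4,-2.4,0,0,0,1],[-3.9,8.3,-2.4,0,0,0,1]]' 40
python3 - <<'E'
from h import *
save('top','pics/t2.png')
print(plan(.4722,-.2466,.173))
E
```

```text
clock: 23.55
position: [0.476, -0.2127, 0.1726]
ee_rot: [0.98, 0.198, 0.0, 0.0]
ft_force: [1.1, 0.6, 0.4]
grip_width: 1.0
grasp_force: 0.0
[-0.24  0.48 -0.01]
```

View pics/t2.png

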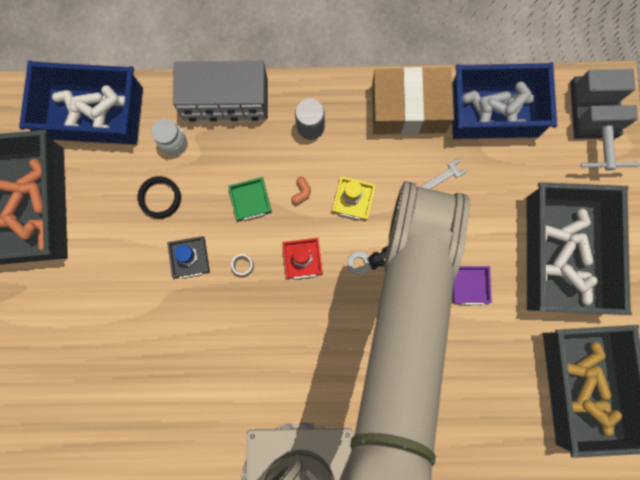

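Yellow is in yellow (353,192), red in red (302,257) and blue in grey (186,254). Green's tray is empty, and the arm is nearly over green.

```bash
python3 -m pendant '[[-0.2,0.3,0,0,0,0,1],[-0.36,0.64,0,0,0,0,1],[-0.36,0.64,0,0,0,0,1],[-0.36,0.64,0,0,0,0,1],[-0.36,0.64,0,0,0,0,1],[-0.36,0.64,0,0,0,0,1],[-0.36,0.64,0,0,0,0,1],[-0.36,0.64,0,0,0,0,1],[-0.36,0.64,0,0,0,0,1],[-0.36,0.64,0,0,0,0,1]]' 40
python3 -c "
from h import *
print(plan(.4722,-.2466,.053))"
```

```text
clock: 24.85
position: [0.4722, -0.2468, 0.1724]
ee_rot: [0.98, 0.199, 0.0, 0.0]
ft_force: [-0.1, -0.7, -0.3]
grip_width: 1.004
grasp_force: 0.0
[ 0.   -0.    2.39]
```

```bash
python3 -m pendant '[[0,0,0.5,0,0,0,1],[0,0,1.1,0,0,0,1],[0,0,1.7,0,0,0,1],[0,0,2.15,0,0,0,1],[0,0,2.4,0,0,0,1],[0,0,2.4,0,0,0,1],[0,0,2.4,0,0,0,-0.5],[0,0,2.4,0,0,0,-0.5],[0,0,2.4,0,0,0,-0.5],[0,0,2.4,0,0,0,-0.5]]' 40
python3 -c "
from h import *
print(plan(.628,.1104,.173))"
```

```text
clock: 26.1
position: [0.4726, -0.2471, 0.0531]
ee_rot: [0.98, 0.199, 0.0, 0.0]
ft_force: [-1.4, 0.8, 6.3]
grip_width: 0.434
grasp_force: 39.7
[ 5.65 -5.37 -2.4 ]
```

```bash
python3 -m pendant '[[0,0,-0.7,0,0,0,-0.5],[0,0,-1.5,0,0,0,-0.5],[0.2,-0.2,-2.2,0,0,0,-0.5],[1,-0.9,-2.4,0,0,0,-0.5],[1.8,-1.7,-2.4,0,0,0,-0.5],[2.6,-2.5,-2.4,0,0,0,-0.5],[3.4,-3.3,-2.4,0,0,0,-0.5],[4.2,-4,-2.4,0,0,0,-0.5],[5,-4.8,-2.4,0,0,0,-0.5],[5.65,-5.37,-2.4,0,0,0,-0.5]]' 40
python3 -m pendant '[[0,0,0,0,0,0,-0.5],[0,0,0,0,0,0,-0.5],[0,0,0.6,0,0,0,-0.5],[0,0,1.2,0,0,0,-0.5],[0,0,1.5,0,0,0,-0.5],[0,0,1.5,0,0,0,-0.5],[0,0,1.5,0,0,0,-0.5],[0,0,1.5,0,0,0,-0.5],[0,0,1.5,0,0,0,-0.5],[0,0,1.5,0,0,0,-0.5]]' 40
python3 -c "
from h import *
print(plan(.628,.1104,.054))"
```

```text
clock: 27.35
position: [0.6278, 0.1131, 0.1717]
ee_rot: [0.98, 0.199, -0.001, -0.0]
ft_force: [0.4, -0.4, -2.9]
grip_width: 0.434
grasp_force: 41.9
clock: 28.6
position: [0.628, 0.1106, 0.0976]
ee_rot: [0.98, 0.199, 0.0, 0.0]
ft_force: [-0.9, 0.2, -4.0]
grip_width: 0.434
grasp_force: 41.9
[-0.    0.    0.87]
```

```bash
python3 -m pendant '[[0,0,0.4,0,0,0,-0.5],[0,0,0.7,0,0,0,-0.5],[0,0,0.87,0,0,0,-0.5],[0,0,0.87,0,0,0,-0.5],[0,0,0.87,0,0,0,1],[0,0,0.87,0,0,0,1],[0,0,0.87,0,0,0,1],[0,0,-0.3,0,0,0,1],[0,0,-1.1,0,0,0,1],[0,0,-1.5,0,0,0,1]]' 40
python3 -c "
from h import *
print(plan(.495,.248,.17))"
```

```text
clock: 29.85
position: [0.6287, 0.1109, 0.175]
ee_rot: [0.98, 0.199, 0.002, 0.0]
ft_force: [0.5, -0.4, 0.2]
grip_width: 0.999
grasp_force: 0.0
[-1.4  -3.57  0.09]
```

Finally, blue goes from grey to the blue tray.

```bash
python3 -m pendant '[[-0.2,-0.6,0.1,0,0,0,1],[-0.6,-1.4,0.1,0,0,0,1],[-0.9,-2.2,0.1,0,0,0,1],[-1.2,-3,0.1,0,0,0,1],[-1.4,-3.57,0.1,0,0,0,1],[-1.4,-3.57,0.1,0,0,0,1],[-1.4,-3.57,0.1,0,0,0,1],[-1.4,-3.57,0.1,0,0,0,1],[-1.4,-3.57,0.1,0,0,0,1],[-1.4,-3.57,0.1,0,0,0,1]]' 40
python3 -c "
from h import *
print(plan(.495,.248,.053))"
```

```text
clock: 31.1
position: [0.4942, 0.2473, 0.1672]
ee_rot: [0.98, 0.198, -0.0, 0.0]
ft_force: [-0.8, 0.4, -0.0]
grip_width: 0.998
grasp_force: 0.0
[ 0.02 -0.01  2.28]
```

```bash
python3 -m pendant '[[0,0,0.5,0,0,0,1],[0,0,1.1,0,0,0,1],[0,0,1.7,0,0,0,1],[0,0,2.1,0,0,0,1],[0,0,2.33,0,0,0,1],[0,0,2.33,0,0,0,1],[0,0,2.33,0,0,0,-0.5],[0,0,2.33,0,0,0,-0.5],[0,0,2.33,0,0,0,-0.5],[0,0,2.33,0,0,0,-0.5]]' 40
python3 -c "
from h import *
print(plan(.478,-.2435,.173))"
```

```text
clock: 32.35
position: [0.4943, 0.2478, 0.0516]
ee_rot: [0.98, 0.198, 0.0, 0.0]
ft_force: [-1.5, -1.4, 6.2]
grip_width: 0.433
grasp_force: 39.6
[-4.12  8.93 -2.43]
```

```bash
python3 -m pendant '[[0,0,-0.8,0,0,0,-0.5],[0,0,-1.7,0,0,0,-0.5],[-0.2,0.4,-2.43,0,0,0,-0.5],[-0.7,1.4,-2.43,0,0,0,-0.5],[-1.2,2.5,-2.43,0,0,0,-0.5],[-1.7,3.6,-2.43,0,0,0,-0.5],[-2.2,4.7,-2.43,0,0,0,-0.5],[-2.7,5.8,-2.43,0,0,0,-0.5],[-3.1,6.7,-2.43,0,0,0,-0.5],[-3.4,7.4,-2.43,0,0,0,-0.5]]' 40
python3 -m pendant '[[-0.4,0.8,0,0,0,0,-0.5],[-0.65,1.4,0,0,0,0,-0.5],[-0.72,1.53,0,0,0,0,-0.5],[-0.72,1.53,0,0,0,0,-0.5],[-0.72,1.53,0.5,0,0,0,-0.5],[-0.72,1.53,1.1,0,0,0,-0.5],[-0.72,1.53,1.5,0,0,0,-0.5],[-0.72,1.53,1.5,0,0,0,-0.5],[-0.72,1.53,1.5,0,0,0,-0.5],[-0.72,1.53,1.5,0,0,0,-0.5]]' 40
python3 -c "
from h import *
save('wrist','pics/w5.png')
print(plan(.478,-.2435,.0525))"
```

```text
clock: 33.6
position: [0.4805, -0.1616, 0.1721]
ee_rot: [0.98, 0.198, -0.0, 0.0]
ft_force: [0.7, 0.3, -2.8]
grip_width: 0.435
grasp_force: 41.5
clock: 34.85
position: [0.4787, -0.2438, 0.0985]
ee_rot: [0.98, 0.199, 0.001, 0.001]
ft_force: [0.0, -0.4, -2.7]
grip_width: 0.434
grasp_force: 41.3
[-0.01 -0.01  0.92]
```

View pics/w5.png

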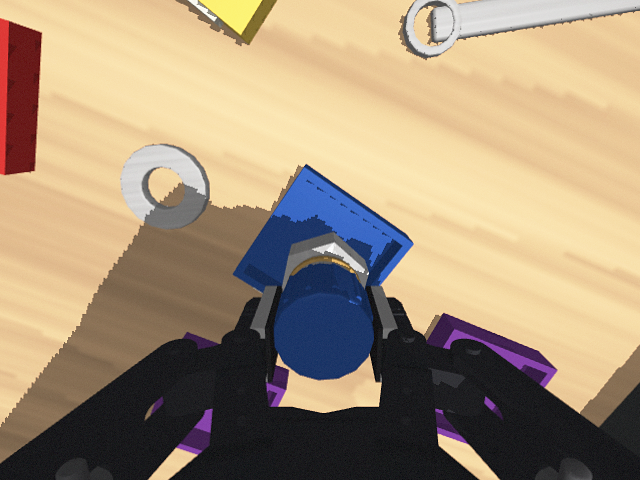

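Blue at (323,320) is over the blue tray (323,230), not a purple one. Lower, release, rise.

```bash
python3 -m pendant '[[0,0,0.4,0,0,0,-0.5],[0,0,0.7,0,0,0,-0.5],[0,0,0.92,0,0,0,-0.5],[0,0,0.92,0,0,0,-0.5],[0,0,0.92,0,0,0,1],[0,0,0.92,0,0,0,1],[0,0,0.92,0,0,0,1],[0,0,-0.3,0,0,0,1],[0,0,-1.2,0,0,0,1],[0,0,-2.2,0,0,0,1]]' 40
python3 -m pendant '[[0,0,-0.5,0,0,0,1],[-0.5,0.5,-1,0,0,0,1],[-1,1,-1,0,0,0,1],[-1.6,1.6,-1,0,0,0,1],[-2.2,2.2,-1,0,0,0,1],[-2.8,2.8,-1,0,0,0,1],[-3.4,3.4,-1,0,0,0,1],[-3.8,3.8,-1,0,0,0,1],[-3.8,3.8,-1,0,0,0,1],[-3.8,3.8,-1,0,0,0,1]]' 40
python3 - <<'E'
from h import *
p,d=manip.camera('top'); c=manip.get_calibration('top')
cv2.imwrite('pics/end.png',cv2.resize(p[160:360,150:510,::-1],None,fx=2.2,fy=2.2,interpolation=cv2.INTER_CUBIC))
E
```

```text
clock: 36.15
position: [0.4778, -0.2436, 0.2089]
ee_rot: [0.98, 0.199, 0.0, 0.0]
ft_force: [0.1, -0.1, -0.0]
grip_width: 1.002
grasp_force: 0.0
clock: 37.4
position: [0.3776, -0.4919, 0.2574]
ee_rot: [0.98, 0.199, 0.0, -0.0]
ft_force: [0.6, -0.3, 0.5]
grip_width: 1.001
grasp_force: 0.0
```

View pics/end.png

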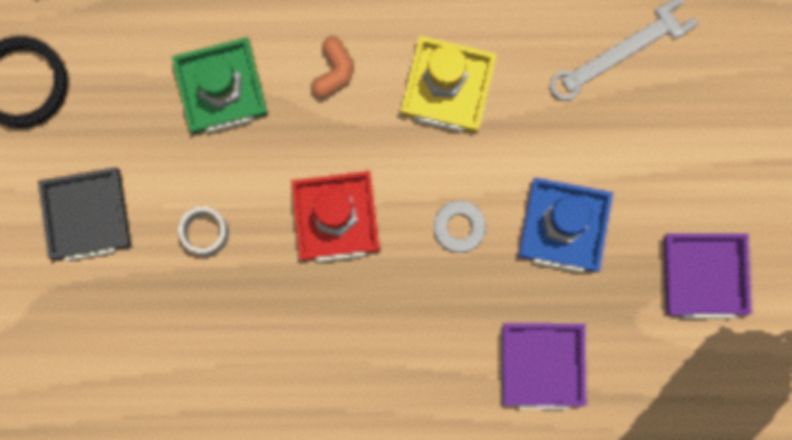

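All four stand in their own trays: green (218,80), yellow (445,68), red (335,212) and blue (572,215). Grey (85,215) is empty.

```bash
python3 -c "
from workcell import manip
print(manip.hand_in())"
```

```text
the job is handed in; nothing more can be done
None
```

I handed the job in at about 37 s: the final top picture shows all four couplings upright in the trays of their own cap colour, the grey tray empty, and the arm clear; `hand_in` returned no verdict.

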